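Re-index a slotted hub in the hinged-leaf drill jig

ROBOT

A 6-joint arm with a two-finger parallel gripper is mounted at the origin on the work surface; the furniture and walls round the work are solid. World frame = base frame: x ahead of the robot, y to its left, z up, the work surface at z = 0. Lengths are in m, angles in rad, forces in N, time in s.
With the tool pointing down it reaches from about 0.35 to 0.85 m from the base axis. Payload 8.1 kg.
Tool frame: the origin (TCP) lies on the mounting face of the last link; the fingertips stand 186 mm ahead of it and the grasp point (between the pads) lies 167 mm ahead of it (robot.finger_overhang is the distance from the TCP to the fingertips, in m); z points along the fingers, y is the line along which they close (so a half turn about z gives the same grasp; the last joint's range is limited). The gripper opens to 93 mm and grips with 3 to 60 N. Pads are 15 mm wide; open, the fingers measure 128 mm over their backs; the gripper's body (75 mm by 188 mm) begins 65 mm behind the grasp point.
Start: joints at [-0.085, 0.13, 1.488, -0, 1.523, -0.085], TCP at [0.6, 0, 0.405] pointing down, gripper open.
Joint ranges: [-2.96, 2.96], [-0.89, 2.26], [0.02, 2.5], [-1.34, 4.48], [0, 2.73], [-2.66, 2.66]. Speed limits (rad/s): [2.39, 2.39, 2.79, 3.14, 3.14, 3.14].

INTERFACE

Orientations are given as a rotation vector (axis times angle).
In Python, from plant import readout, read_camera, get_calibration, job, robot gives the robot as it stands.
- The arm moves only by the shell command python3 -m handwheel 'ROWS' [FORCE]. ROWS is JSON, a list of rows, each a list of 5 numbers: the shift along the world's x, y, z in cm, then the turn about the world's z in rad, then the closure, from 0 (fully open) to 1 (shut). In form: [[tx, ty, tz, spin, gripper], ...]. A call has 1 to 10 rows; each row shifts and turns the commanded pose from where the row before left it; what a row does not reach is not made up. A row lasts 1/8 s, in which the tool goes at most 62.5 mm and 10.7 degrees, less where a joint would pass 70% of its speed; a pose out of reach is approached as far as the arm can. A call is refused whole if a number of a shift passes 6.25 or a number of a turn 0.188, either way. A call with a gripper value outside its range is refused whole. The fingers move at their own pace and stop on an object; FORCE is the grip in N (left out, the last holds). Time passes only in rows, so rows that do not move let the fingers close. It gives the time, the measured TCP pose, the force, the opening and the grip force at its end, in the units of the state.
- readout.read_state(): the state, without advancing time (a new reading comes with each control period).
- read_camera(name): name is "scene" or "side" or "wrist"; returns the picture (384x512x3 uint8, red, green, blue); there is no depth.
- get_calibration(name): a dict with "fovy" (degrees; the focal length in pixels is half the picture's height over the tangent of half this angle, whatever the lens; pixels are square), "cx", "cy" (the principal point, pixels), "dist_coeffs" ([k1, k2, p1, p2, k3] as OpenCV has them; the pictures are not rectified), "pose" (4x4, takes a point from camera to world coordinates). Camera axes: x right, y down, z forward; pixel columns grow to the right and rows downward; lengths in m; the calibration is good to about 2 mm. A picture is of the moment at which its call begins: read the wrist's pose just before it. get_calibration takes no time and is no camera call; for the wrist camera it gives the pose at the moment of the call.
- job.close_job(): hands the job in; it is judged then, once.
The state is a dict: "t": time; "q": joint angles; "dq": joint speeds; "joint_torque": joint torques, N m; "tool_pos": TCP position; "orientation": TCP orientation; "force": force on the tool from outside, world axes, zero at the start; "wrist_torque": the same for the moment, N m; "opening": finger opening in m; "gripper_force": force on a finger pad.
Only numpy, scipy, OpenCV 4.12 (cv2) and the standard library are available. Lean on these libraries where they do the work, as an engineer would, in place of code of your own. Each camera call takes 0.05 s, during which the arm holds its last target. There are 200 camera calls.

TASK

The slotted hub sits the wrong way round in the drill jig, so the locating dog under the jig's hinged leaf stands on its face. Swing the leaf right back, turn the hub until its slot faces the handle end and lay the leaf gently down on it; then work the hub a little to and fro under the leaf until the dog drops into the slot and the leaf lies fully home. Do not drop the leaf on the hub or force the hub against the dog, and leave the other things on the bench where they are.

Things in the scene. Friction and masses are not known exactly. Their poses are not given: they have to be found in the camera images.
- jig: fixed drill jig: grey base plate 215 x 124 x 12 mm on the bench with a round steel nest and, at one end, two hinge lugs. Origin on the bench (z 0) under the nest's axis; z up; x points from the nest to the hinge, so the handle end is -x. Base from x -60 to +155 mm; lugs fill x 87 to 133 mm, y -35 to 35 mm, up to 89 mm high
- jig_nest (a point): centre of the nest's floor, 12 mm above the bench; frame as the jig's. The nest is a steel ring of about 31 mm inside and 38 mm outside radius; its rim is 26 mm above the bench
- jig_hinge (a point): middle of the leaf's hinge axis, which runs along the jig's y: 110 mm along the jig's x from the nest's axis, 74 mm above the bench; frame as the jig's
- jig_arm (a joint): angle of the leaf: 0 flat and fully home on its stop, 1.57 upright, 1.85 leaning back on its rear stop. Easy hinge: below about 1.5 the leaf falls shut by its own weight (1.5 N at the handle) unless held, beyond 1.65 it falls back and stays there. With its dog standing on the hub's face it rests at 0.085; when the dog finds the slot it drops to 0 by itself
- guide_leaf: swinging steel leaf: bar 24 mm wide (32 mm at the dog), 10 mm thick, underside 3 mm below the hinge axis, bush and nut up to 6 mm above it. Origin on the hinge axis; frame as the jig's when home, else turned about y by the joint angle, handle end (-x) rising. Locating dog below at x -130 mm: round pin, 9 mm thick, 12 mm long, clamped up to 7.5 mm off the middle line (not measured)
- jig_handle (a point): middle of the leaf's T handle, at x -200, z +2 mm in the leaf's frame (frame as the leaf's): round steel bar 10 mm thick, 124 mm long along y, 17 mm balls on its ends. An 11 mm stem joins its middle to the leaf; the bar is free to grip from 10 to 52 mm either side of the middle
- hub: plain aluminium cylinder, 60 mm diameter, 58 mm high, 0.3 to 0.6 kg, turning in the nest with 2 mm play, 44 mm of it above the nest's rim. Origin centre of underside, z up. A radial slot 10.5 mm wide, 14 mm deep is milled in its top face from 8 mm off the axis out through the rim, on its own -x side only. Facing the handle end, its x is the jig's x
- hub_slot (a point): point in the mouth of the hub's slot: on the slot's middle line, level with the top face, 25 mm from the hub's axis; frame as the hub's. The dog drops in at some angle within 0.4 rad of the slot pointing straight to the handle end, depending on how the dog is set. With the leaf down the hub can still be gripped and turned some 0.5 rad either way with one finger on each side of the leaf
- nut_jar: bystander, to be left alone: glass jar of nuts with a red lid, 51 mm across, 72 mm high; origin centre of underside
- polish_tin: bystander, to be left alone: flat round tin, 61 mm across, 23 mm high; origin centre of underside
- bit_block: bystander, to be left alone: beech block 45 x 85 mm with drill bits standing in it, 73 mm high over all; origin centre of underside
- sanding_block: bystander, to be left alone: cork sanding block 46 x 86 x 27 mm; origin centre of underside
Not all that is in view belongs to the job. Of the things like the hub, leave any that is blue or purple; of the rest the larger one is meant.

How it is judged:
By the outcome, as a careful person would: the job done as asked, in the order asked, and still so for the second after the job is handed in, with the robot touching nothing.
It also fails if it takes over 72 s, if anything falls off the work surface, if the arm or the gripper's body presses on something with over 40 N, if the wrist force passes 120 N, or if a joint passes its speed limit or range.

## Working session

There is one attempt and no reset: what is moved stays moved. The work goes in short steps, Python scripts to look and compute and a shell command to move; the robot and the scene stay as the last step left them, time stands still between calls to the robot, and variables do not carry over. Pictures are saved under pics/ and viewed, at most 10 in all, crops included, and the job is handed in when it is done.

```bash
mkdir -p pics; ls; python3 - <<'E'
from plant import readout, read_camera, get_calibration
import cv2
for n in ("scene","side"):
    im=read_camera(n); c=get_calibration(n); print(n,c)
    cv2.imwrite(f"pics/{n}0.png",cv2.resize(im[:,:,::-1],(800,600),interpolation=cv2.INTER_CUBIC))
print(readout.read_state())
E
```

```text
pics
scene {'fovy': 42.23474751798621, 'cx': 250.97015685418557, 'cy': 195.77919472008986, 'dist_coeffs': array([-0.12632214,  0.        ,  0.        ,  0.        ,  0.        ]), 'pose': array([[ 0.79433405, -0.24411838,  0.55627299,  0.0198919 ],
       [-0.60713124, -0.35010029,  0.71331721, -0.70568537],
       [ 0.0206175 , -0.90434286, -0.42630848,  0.46983389],
       [ 0.        ,  0.        ,  0.        ,  1.        ]])}
side {'fovy': 50.425527393236315, 'cx': 257.31270832048943, 'cy': 184.39242453261363, 'dist_coeffs': array([-0.09106855,  0.        ,  0.        ,  0.        ,  0.        ]), 'pose': array([[ 0.88878122, -0.14778905,  0.4338506 ,  0.15687493],
       [-0.45754983, -0.34136582,  0.82104661, -0.77570848],
       [ 0.02676007, -0.92823907, -0.37102038,  0.41853087],
       [ 0.        ,  0.        ,  0.        ,  1.        ]])}
{'t': 0.1, 'q': array([-8.53933086e-02,  1.31066946e-01,  1.48914685e+00, -1.45216174e-05,
        1.52304365e+00, -8.54115942e-02]), 'dq': array([ 0.00147865, -0.00090353, -0.0049678 ,  0.00029927, -0.00025194,
        0.00092343]), 'joint_torque': array([ 2.89806376e-03, -5.61339462e+01, -4.93095982e+01,  7.72326719e-02,
        2.89617141e-02, -2.83941080e-05]), 'tool_pos': array([5.99790442e-01, 4.15098485e-05, 4.03816206e-01]), 'orientation': array([-2.22052630e+00, -2.22056847e+00,  1.70138638e-03]), 'force': array([-0.84882498,  0.77360345,  0.38976873]), 'wrist_torque': array([-0.01434738,  0.01556556, -0.04480069]), 'gripper_force': 0.0, 'opening': 0.09311786752545873}
```

View pics/scene0.png

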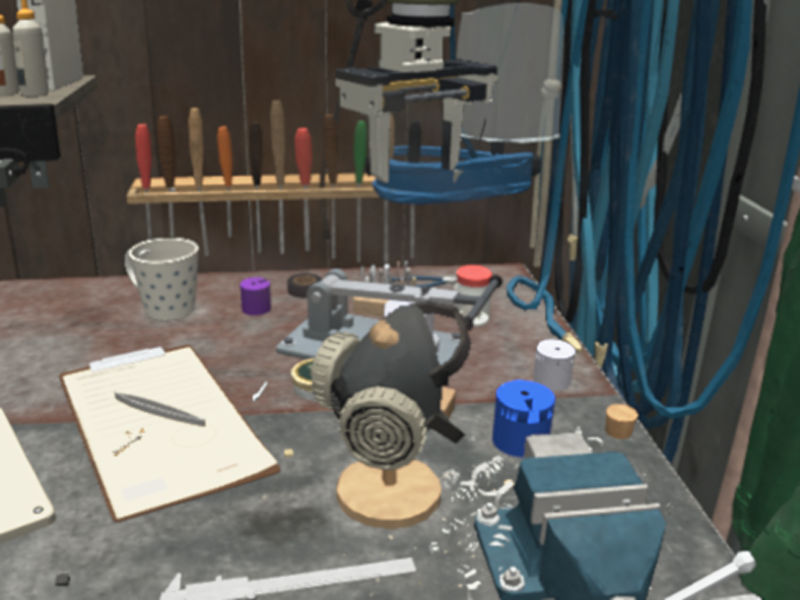

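View pics/side0.png

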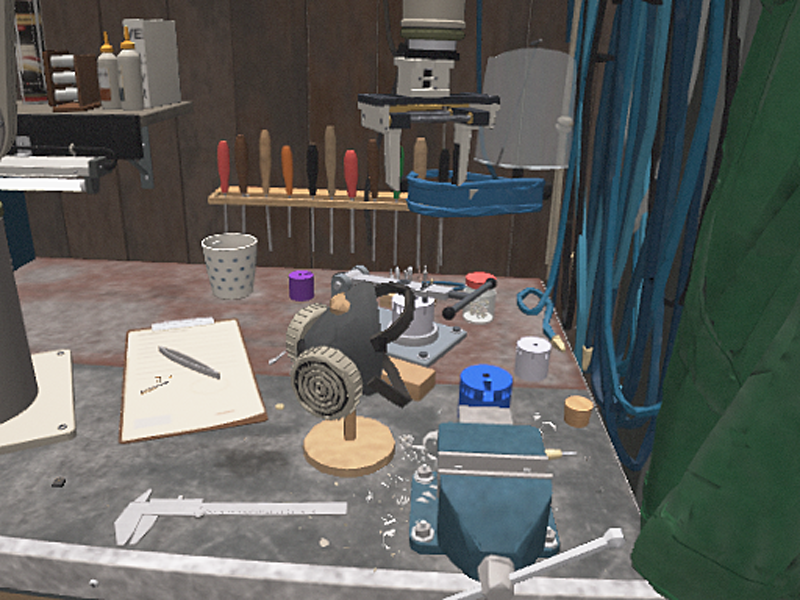

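The side view shows the jig behind the mask. Its hub is at about (413,310) and the handle balls at (448,313) and (492,284). The hub-like things are:
- grey hub in the jig at (413,310)
- small silver one at (533,357)
- blue one at (485,387)
- purple one at (301,285)

Leaving out blue and purple, the larger of the rest is the grey one in the jig. I'll confirm that with the wrist camera.

```bash
cat > h.py <<'E'
import numpy as np, cv2
from plant import readout, read_camera, get_calibration
def K(c):
    f=192/np.tan(np.radians(c["fovy"])/2); return np.array([[f,0,c["cx"]],[0,f,c["cy"]],[0,0,1]])
def ray(c,uv):
    p=cv2.undistortPoints(np.array([[uv]],float),K(c),c["dist_coeffs"])[0,0]
    d=c["pose"][:3,:3]@np.r_[p,1]; return c["pose"][:3,3],d/np.linalg.norm(d)
def onz(c,uv,z):
    o,d=ray(c,uv); return o+d*(z-o[2])/d[2]
def proj(c,P):
    T=np.linalg.inv(c["pose"]); r=cv2.Rodrigues(T[:3,:3])[0]
    return cv2.projectPoints(np.atleast_2d(np.array(P,float)),r,T[:3,3],K(c),c["dist_coeffs"])[0][:,0]
def tri(rs):
    A=sum(np.eye(3)-np.outer(d,d) for o,d in rs); b=sum((np.eye(3)-np.outer(d,d))@o for o,d in rs)
    return np.linalg.solve(A,b)
E
python3 - <<'E'
from h import *
S=get_calibration("scene"); D=get_calibration("side"); s=.64
print("far ball",tri([ray(S,(497*s,282*s)),ray(D,(492*s,284*s))]))
print("near ball z~.08",onz(D,(448*s,313*s),.08))
print("lug",tri([ray(S,(330*s,285*s)),ray(D,(352*s,280*s))]))
print("hubtop",onz(D,(413*s,295*s),.07))
print("jar",onz(D,(480*s,279*s),.072),"silver",onz(D,(533*s,375*s),0))
im=read_camera("wrist"); c=get_calibration("wrist"); print(c, len(im))
cv2.imwrite("pics/w0.png",cv2.resize(im[:,:,::-1],(800,600),interpolation=cv2.INTER_CUBIC))
E
```

```text
far ball [ 0.66199104 -0.09183068  0.09220075]
near ball z~.08 [ 0.56792821 -0.12874974  0.08      ]
lug [0.5069139  0.04736176 0.07454251]
hubtop [ 0.56669961 -0.03440994  0.07      ]
jar [ 0.68955511 -0.02302081  0.072     ] silver [ 0.66415289 -0.19845019  0.        ]
{'fovy': 58.47709802089513, 'cx': 257.8117623557668, 'cy': 191.75188183647288, 'dist_coeffs': array([-0.02897063,  0.        ,  0.        ,  0.        ,  0.        ]), 'pose': array([[ 9.99999969e-01, -2.03313806e-04,  1.40552497e-04,
         6.00136641e-01],
       [-1.63452090e-04, -9.70530411e-01, -2.40978619e-01,
         6.61283765e-02],
       [ 1.85404753e-04,  2.40978588e-01, -9.70530415e-01,
         3.84187355e-01],
       [ 0.00000000e+00,  0.00000000e+00,  0.00000000e+00,
         1.00000000e+00]])} 384
```

View pics/w0.png

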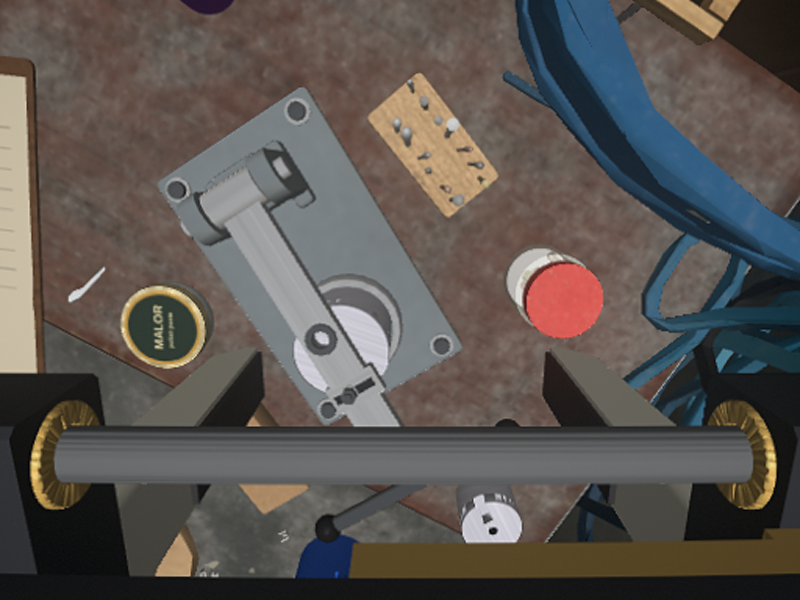

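The wrist view confirms it. The jig's hub (pale face, grey cylinder) is at (340,350), the small silver slotted one at (490,525) and the blue one at (325,560). The jig's hub is the larger of the unpainted ones. The plate corners are at (302,87), (160,182) and (460,353), and the handle balls at (328,527) and (508,428).

```bash
cat >> h.py <<'E'
def fitjig(c,obs,x0=(.58,-.04,2.1)):
    from scipy.optimize import least_squares
    L=np.array([o[0] for o in obs])/1000; U=np.array([o[1] for o in obs],float)
    def W(p):
        R=np.array([[np.cos(p[2]),-np.sin(p[2])],[np.sin(p[2]),np.cos(p[2])]])
        return np.c_[L[:,:2]@R.T+p[:2],L[:,2]]
    r=least_squares(lambda p:(proj(c,W(p))-U).ravel(),x0,loss="soft_l1"); return r.x,(r.fun.reshape(-1,2))
def jw(p,P):
    P=np.atleast_2d(P)/1000.; c,s=np.cos(p[2]),np.sin(p[2])
    return np.c_[P[:,0]*c-P[:,1]*s+p[0],P[:,0]*s+P[:,1]*c+p[1],P[:,2]]
E
python3 - <<'E'
from h import *
c=get_calibration("wrist"); s=.64
a=.085
hx=110-200*np.cos(a)+2*np.sin(a)*0; hz=74+200*np.sin(a)+2
obs=[((155,-62,12),(302*s,87*s)),((155,62,12),(160*s,182*s)),((-60,-62,12),(460*s,353*s)),
 ((hx,62,hz),(328*s,527*s)),((hx,-62,hz),(508*s,427*s))]
p,r=fitjig(c,obs); print(p,r.round(1))
for th in (.085,.4,.8,1.2,1.5,1.65,1.8):
    x=110-200*np.cos(th)+2*np.sin(th); z=74+200*np.sin(th)+2*np.cos(th)
    print(th,(jw(p,[[x,30,z]])+[0,0,.167]).round(4), (jw(p,[[x,-30,z]])+[0,0,.167]).round(4))
D=get_calibration("side")
print("mask base",onz(D,(349*s,445*s),.01),"mask canister ctr at y?",ray(D,(328*s,385*s)))
S=get_calibration("scene")
print(tri([ray(S,(388*s,424*s)),ray(D,(328*s,388*s))]), "mask top", tri([ray(S,(413*s,308*s)),ray(D,(372*s,275*s))]))
E
```

```text
[ 0.56115777 -0.04549988  2.107937  ] [[ 0.8 -2.3]
 [-5.2  0.6]
 [ 2.6 -1.1]
 [ 0.6  0.2]
 [-3.3  5.8]]
0.085 [[ 0.581  -0.1374  0.26  ]] [[ 0.6325 -0.1067  0.26  ]]
0.4 [[ 0.573  -0.1239  0.3207]] [[ 0.6245 -0.0932  0.3207]]
0.8 [[ 0.5497 -0.0848  0.3859]] [[ 0.6012 -0.0541  0.3859]]
1.2 [[ 0.5152 -0.027   0.4281]] [[0.5668 0.0037 0.4281]]
1.5 [[0.4853 0.0232 0.4406]] [[0.5369 0.0539 0.4406]]
1.65 [[0.47   0.049  0.4402]] [[0.5215 0.0797 0.4402]]
1.8 [[0.4548 0.0744 0.4353]] [[0.5064 0.1051 0.4353]]
mask base [ 0.37545772 -0.25100249  0.01      ] mask canister ctr at y? (array([ 0.15687493, -0.77570848,  0.41853087]), array([ 0.30213959,  0.80756411, -0.50650951]))
[ 0.33714054 -0.2963205   0.1179727 ] mask top [ 0.39834557 -0.25145166  0.1955865 ]
```

```bash
python3 -m handwheel '[[-0.3,-2.3,-1,-0.172,0.3],[-0.3,-2.3,-1,-0.172,0.3],[-0.3,-2.3,-1,-0.172,0.3],[-0.3,-2.3,-1,-0.172,0.3],[-0.3,-2.3,-1,-0.172,0.3],[-0.3,-2.2,-1,-0.174,0.3],[0,0,0,0,0.3],[0,0,0,0,0.3]]' 10
python3 - <<'E'
from h import *
im=read_camera("wrist")
cv2.imwrite("pics/w1.png",cv2.resize(im[:,:,::-1],(800,600),interpolation=cv2.INTER_CUBIC))
E
```

```text
t: 1.15
tool_pos: [0.5821, -0.1366, 0.3448]
orientation: [-3.027, -0.838, -0.0]
force: [0.3, -0.5, 0.4]
opening: 0.0651
gripper_force: 0.0
```

View pics/w1.png

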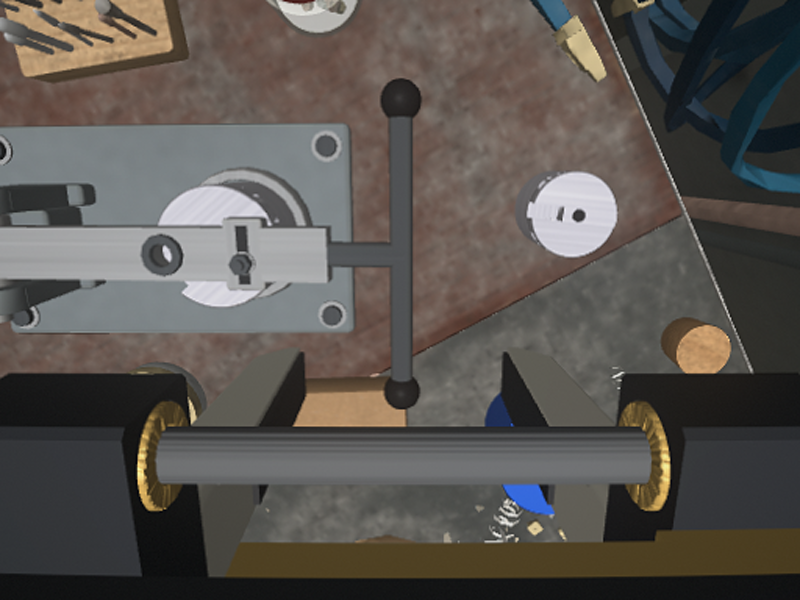

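The handle bar now lies square between the fingers, with balls at (401,99) and (402,391). The plate's near corners are at (349,124) and (352,332). The dog's clamp screw at (240,264) sits below the leaf's middle line at row 253, so the dog is set a few mm toward the jig's +y.

```bash
python3 - <<'E'
from h import *
c=get_calibration("wrist"); s=.64
a=.085
H=lambda x,y,z:(110+x*np.cos(a)+z*np.sin(a),y,74-x*np.sin(a)+z*np.cos(a))
obs=[((-60,-62,12),(349*s,124*s)),((-60,62,12),(352*s,332*s)),(H(-200,62,2),(402*s,391*s)),(H(-200,-62,2),(401*s,99*s))]
p,r=fitjig(c,obs); print(p,r.round(1))
np.save("jig.npy",p)
for P in [(-130,0,8),(-130,5,8),(-130,-5,8)]: print(P,proj(c,jw(p,[H(*P)]))/s)
for th in (.085,.25,.5,.8,1.1,1.4,1.6,1.7,1.8):
    x=110-200*np.cos(th)+2*np.sin(th); z=74+200*np.sin(th)+2*np.cos(th)
    print(th,(jw(p,[[x,30,z]])+[0,0,.167]).round(4), (x,z))
print("angle tool y", np.linalg.norm(readout.read_state()["orientation"]))
E
```

```text
[ 0.56202587 -0.04434062  2.11047046] [[ 0.1 -1.8]
 [ 1.2  0.9]
 [-0.6 -3.3]
 [-0.1  3.5]]
(-130, 0, 8) [[240.74731759 253.85957886]]
(-130, 5, 8) [[241.55167314 265.10060256]]
(-130, -5, 8) [[239.9391809  242.50734377]]
0.085 [[ 0.5821 -0.1362  0.26  ]] (np.float64(-89.10813953485327), np.float64(92.97231590948779))
0.25 [[ 0.5791 -0.1312  0.2924]] (np.float64(-83.28767642361991), np.float64(125.41861669432588))
0.5 [[ 0.5695 -0.1151  0.3386]] (np.float64(-64.55766130086613), np.float64(171.64027284462136))
0.8 [[ 0.5506 -0.0837  0.3859]] (np.float64(-27.906629687634034), np.float64(218.8646315985989))
1.1 [[ 0.5255 -0.0417  0.4201]] (np.float64(21.063190435007414), np.float64(253.14866425513824))
1.4 [[0.4962 0.0071 0.4384]] (np.float64(77.97747087992872), np.float64(271.42988028349254))
1.6 [[0.4757 0.0413 0.4409]] (np.float64(117.83905166634078), np.float64(273.85632156369843))
1.7 [[0.4655 0.0584 0.4391]] (np.float64(137.75222848000985), np.float64(272.07527310190267))
1.8 [[0.4554 0.0753 0.4353]] (np.float64(157.38811420037382), np.float64(268.31512198625285))
angle tool y 3.141476854548471
```

```bash
python3 -m handwheel '[[0,0,-2.5,0,0.3],[0,0,-2.5,0,0.3],[0,0,-2.5,0,0.3],[0,0,-1,0,0.3],[0,0,0,0,1],[0,0,0,0,1],[0,0,0,0,1],[0,0,0,0,1],[0,0,0,0,1]]' 12
```

```text
t: 2.33
tool_pos: [0.5821, -0.137, 0.26]
orientation: [3.029, 0.833, 0.001]
force: [0.5, 0.8, -0.1]
opening: 0.0197
gripper_force: 0.0
```

```bash
python3 -m handwheel '[[0,0,0,0,1],[0,0,0,0,1],[0,0,0,0,1]]' 12
```

```text
t: 2.7
tool_pos: [0.5817, -0.1363, 0.2595]
orientation: [-3.027, -0.833, 0.002]
force: [-2.5, 4.6, 3.6]
opening: 0.0094
gripper_force: 12.0
```

```bash
python3 - <<'E'
from h import *
p=np.load("jig.npy")
def tcp(th): 
    x=110-200*np.cos(th)+2*np.sin(th); z=74+200*np.sin(th)+2*np.cos(th); return jw(p,[[x,30,z]])[0]*100
t=np.r_[.085,.13,.2,np.arange(.3,1.85,.1)]; P=np.array([tcp(a) for a in t])
print(np.c_[t[1:],np.diff(P.round(1),axis=0).round(1)].tolist())
E
```

```text
[[0.13, 0.0, 0.1, 0.9], [0.2, -0.2, 0.2, 1.4], [0.3, -0.2, 0.4, 1.9], [0.4, -0.4, 0.6, 1.9], [0.5, -0.5, 0.8, 1.8], [0.6000000000000001, -0.5, 0.9, 1.7], [0.7000000000000002, -0.6, 1.0, 1.5], [0.8000000000000003, -0.7, 1.2, 1.5], [0.9000000000000001, -0.8, 1.3, 1.3], [1.0000000000000002, -0.9, 1.4, 1.1], [1.1000000000000003, -0.9, 1.5, 1.0], [1.2000000000000004, -0.9, 1.6, 0.8], [1.3000000000000005, -1.0, 1.6, 0.6], [1.4000000000000004, -1.0, 1.7, 0.4], [1.5000000000000004, -1.0, 1.7, 0.3], [1.6000000000000005, -1.0, 1.7, 0.0], [1.7000000000000004, -1.0, 1.7, -0.2], [1.8000000000000005, -1.1, 1.7, -0.4]]
```

```bash
python3 -m handwheel '[[0,0.1,0.9,0,1],[-0.2,0.2,1.4,0,1],[-0.2,0.4,1.9,0,1],[-0.4,0.6,1.9,0,1],[-0.5,0.8,1.8,0,1],[0,0,0,0,1]]'
```

```text
t: 3.45
tool_pos: [0.5684, -0.1145, 0.3402]
orientation: [-3.027, -0.834, 0.0]
force: [-0.2, 6.6, -5.0]
opening: 0.0097
gripper_force: 12.0
```

```bash
python3 -m handwheel '[[-0.5,0.9,1.7,0,1],[-0.6,1.0,1.5,0,1],[-0.7,1.2,1.5,0,1],[-0.8,1.3,1.3,0,1],[-0.9,1.4,1.1,0,1],[-0.9,1.5,1.0,0,1],[-0.9,1.6,0.8,0,1],[0,0,0,0,1]]'
```

```text
t: 4.45
tool_pos: [0.5155, -0.026, 0.4302]
orientation: [3.027, 0.834, 0.004]
force: [-2.7, -4.0, 4.7]
opening: 0.0094
gripper_force: 12.0
```

```bash
python3 -m handwheel '[[-1.0,1.6,0.6,0,1],[-1.0,1.7,0.4,0,1],[-1.0,1.7,0.3,0,1],[-1.0,1.7,0,0,1],[-1.0,1.7,-0.2,0,1],[-1.1,1.7,-0.4,0,1],[0,0,0,0,1],[0,0,0,0,1]]'
```

```text
t: 5.45
tool_pos: [0.4544, 0.0753, 0.435]
orientation: [-3.027, -0.835, -0.001]
force: [-1.9, 2.1, 6.1]
opening: 0.0095
gripper_force: 12.0
```

```bash
python3 -m handwheel '[[-0.3,0.6,-0.2,0,1],[0,0,0,0,1],[0,0,0,0,0.4],[0,0,0,0,0.4],[0,0,0,0,0.4],[0,0,0,0,0.4],[0,0,2,0,0.4],[0,0,3,0,0.3],[0,0,2,0,0.2]]'
python3 -c "
from plant import readout
print(readout.read_state()['q'])"
```

```text
t: 6.58
tool_pos: [0.4521, 0.08, 0.5057]
orientation: [3.029, 0.833, 0.004]
force: [-0.3, 0.1, -0.3]
opening: 0.0706
gripper_force: 0.0
[ 6.33392284e-02 -2.76007527e-01  1.69319547e+00  3.37543547e-05
  1.72151139e+00  1.09749320e+00]
```

```bash
python3 -m handwheel '[[1.6,-2.0,0,0.175,0],[1.6,-2.0,0,0.175,0],[1.6,-2.0,0,0.175,0],[1.6,-2.0,0,0.175,0],[1.6,-2.0,-1,0.175,0],[1.6,-2.0,-2,0.175,0],[1.5,-2.0,-3,0.175,0],[1.5,-1.8,-4,0.175,0],[1.5,-1.8,-4,0.171,0],[0,0,0,0,0]]'
python3 - <<'E'
from h import *
im=read_camera("wrist")
cv2.imwrite("pics/w2.png",cv2.resize(im[:,:,::-1],(800,600),interpolation=cv2.INTER_CUBIC))
E
```

```text
t: 7.82
tool_pos: [0.5924, -0.0968, 0.3588]
orientation: [-1.551, -2.724, 0.003]
force: [-0.7, -0.1, 0.3]
opening: 0.0929
gripper_force: 0.0
```

View pics/w2.png

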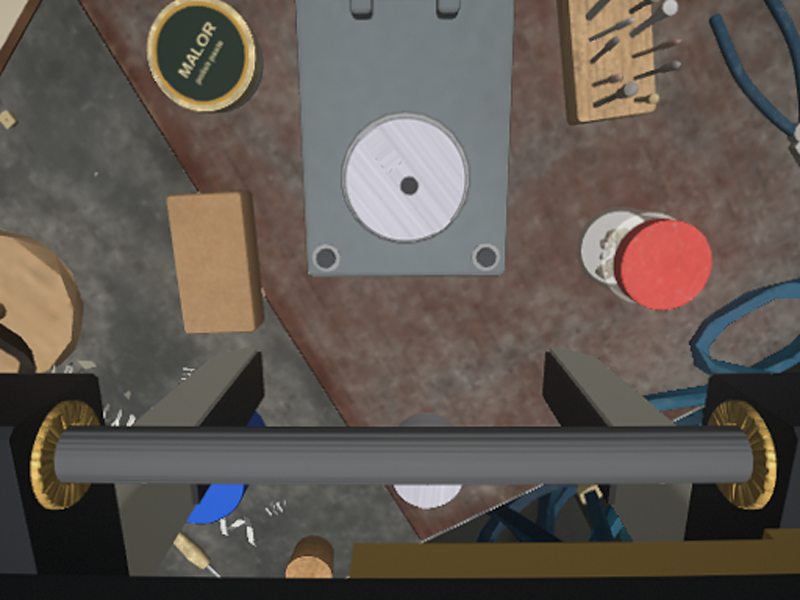

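The hub's face is centred at about (406,178), with a dark centre hole at (409,185). The slot looks like a faint mark toward (385,158). I'll enlarge that area to confirm.

```bash
python3 - <<'E'
from h import *
im=cv2.imread("pics/w2.png")[95:260,320:490]
g=cv2.cvtColor(im,cv2.COLOR_BGR2GRAY)
im=cv2.resize(im,None,fx=3.6,fy=3.6,interpolation=cv2.INTER_CUBIC)
im=cv2.convertScaleAbs(im,alpha=2.5,beta=-350)
cv2.imwrite("pics/c2.png",im)
E
```

```text
(no output)
```

View pics/c2.png

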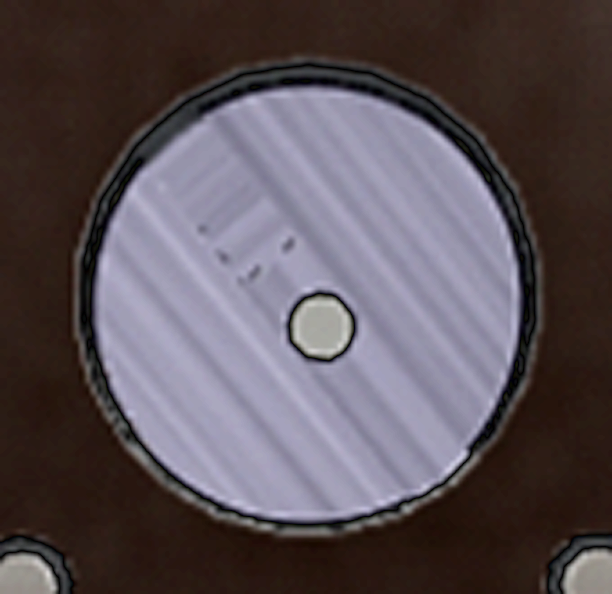

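The crop shows the hub's slot. Its mouth breaks the rim at crop (172,133), the face centre is at (308,300), and the lay lines run parallel to it. That puts the slot at about +0.69 rad from the jig's +x, so it needs about +2.45 rad to face the handle.

```bash
python3 - <<'E'
from h import *
c=get_calibration("wrist"); s=.64; p=np.load("jig.npy")
f=lambda x,y:onz(c,((320+x/3.6)*s,(95+y/3.6)*s),.07)
C=f(308,300); M=f(172,133); Hh=f(321,327)
print(C,M,np.arctan2(*(M-C)[1::-1])-p[2], np.arctan2(*(M-Hh)[1::-1])-p[2],np.linalg.norm(M-C))
print("radius",np.linalg.norm(f(92,300)-f(525,300))/2)
obs=[((-60,62,12),(309*s,276*s)),((-60,-62,12),(504*s,275*s))]
print((proj(c,jw(p,[o[0] for o in obs]))/s).round(), jw(p,[0,0,70]))
print("bit block left edge", (onz(c,(577*s,122*s),.03)),"TCP",readout.read_state()["tool_pos"])
E
```

```text
[ 0.56280778 -0.04327056  0.07      ] [ 0.53571476 -0.03359523  0.07      ] 0.6881227008032069 0.6590502361007431 0.02876880035603202
radius 0.029827170034908486
[[305. 276.]
 [503. 275.]] [[ 0.56202587 -0.04434062  0.07      ]]
bit block left edge [0.62986023 0.03138874 0.03      ] TCP [ 0.5927794  -0.09630016  0.36157572]
```

```bash
python3 -m handwheel '[[-0.3,0.5,0,-0.175,0.15],[-0.3,0.5,0,-0.175,0.15],[-0.3,0.5,0,-0.175,0.15],[-0.3,0.5,0,-0.175,0.15],[-0.3,0.5,0,-0.175,0.15],[-0.3,0.6,0,-0.175,0.15],[-0.3,0.6,0,-0.175,0.15],[-0.3,0.6,0,-0.175,0.15],[-0.3,0.5,0,-0.175,0.15],[-0.3,0.5,0,-0.175,0.15]]'
python3 -m handwheel '[[0,0,0,-0.175,0.15],[0,0,0,-0.175,0.15],[0,0,-2,-0.175,0.15],[0,0,-2,-0.175,0.15],[0,0,-2,0,0.15],[0,0,-2,0,0.15],[0,0,-1,0,0.15],[0,0,0,0,0.15],[0,0,0,0,0.15]]'
```

```text
t: 9.12
tool_pos: [0.5633, -0.0421, 0.3662]
orientation: [3.093, 0.546, 0.006]
force: [-0.8, -0.7, -0.6]
opening: 0.0792
gripper_force: 0.0
t: 10.25
tool_pos: [0.5634, -0.0431, 0.2735]
orientation: [3.096, -0.534, 0.002]
force: [-0.5, -0.1, -0.2]
opening: 0.0791
gripper_force: 0.0
```

```bash
python3 -m handwheel '[[-0.05,0,-2,0,0.15],[0,0,-2,0,0.15],[0,0,-1.1,0,0.15],[0,0,0,0,0.15],[0,0,0,0,0.6],[0,0,0,0,0.6],[0,0,0,0,0.6],[0,0,0,0,0.6]]' 15
```

```text
t: 11.25
tool_pos: [0.5628, -0.0435, 0.2226]
orientation: [3.095, -0.535, 0.002]
force: [-2.0, -4.8, 5.1]
opening: 0.0596
gripper_force: 15.0
```

```bash
python3 -m handwheel '[[0,0,0,0.1,0.6],[0,0,0,0.15,0.6],[0,0,0,0.175,0.6],[0,0,0,0.175,0.6],[0,0,0,0.175,0.6],[0,0,0,0.175,0.6],[0,0,0,0.175,0.6],[0,0,0,0.175,0.6],[0,0,0,0.175,0.6],[0,0,0,0.175,0.6]]'
python3 -m handwheel '[[0,0,0,0.175,0.6],[0,0,0,0.175,0.6],[0,0,0,0.175,0.6],[0,0,0,0.175,0.6],[0,0,0,0.1,0.6],[0,0,0,0,0.6],[0,0,0,0,0.15],[0,0,0,0,0.15],[0,0,0,0,0.15]]'
```

```text
t: 12.5
tool_pos: [0.5626, -0.0429, 0.2225]
orientation: [-2.488, -1.918, -0.0]
force: [-5.7, -1.2, 8.3]
opening: 0.0598
gripper_force: 15.0
t: 13.62
tool_pos: [0.5626, -0.0428, 0.2216]
orientation: [1.552, 2.731, 0.0]
force: [-0.3, 0.2, 0.8]
opening: 0.0785
gripper_force: 0.0
```

```bash
python3 -m handwheel '[[0,0,3,0,0.15],[0,0,4,0,0.15],[1,-1.8,4,0,0.15],[1,-1.8,3,0,0.15],[1,-1.8,0,0,0.15],[0,0,0,0,0.15]]'
python3 - <<'E'
from h import *
im=read_camera("wrist")
cv2.imwrite("pics/w3.png",im[:,:,::-1])
im=cv2.resize(im[:,:,::-1],(800,600),interpolation=cv2.INTER_CUBIC)[95:260,320:490]
im=cv2.resize(im,None,fx=3.6,fy=3.6,interpolation=cv2.INTER_CUBIC)
cv2.imwrite("pics/c3.png",cv2.convertScaleAbs(im,alpha=2.5,beta=-350))
print(readout.read_state()["tool_pos"])
E
```

```text
t: 14.38
tool_pos: [0.5926, -0.098, 0.3604]
orientation: [-1.554, -2.729, 0.001]
force: [-0.9, 0.2, -0.5]
opening: 0.0788
gripper_force: 0.0
[ 0.59217115 -0.09729036  0.35965431]
```

View pics/c3.png

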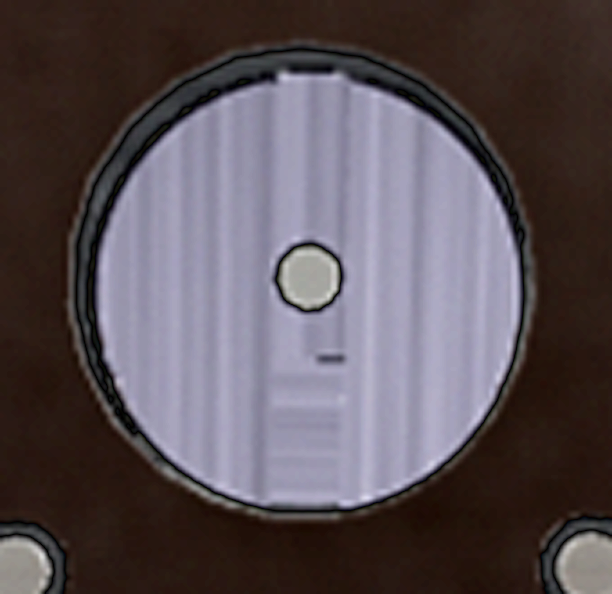

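The slot now runs straight down the image, from centre (310,292) to its mouth at (306,505), so it faces the handle end. Next I'll fetch the leaf.

```bash
python3 -m handwheel '[[0,0,5,-0.175,0.3],[0,0,5,-0.175,0.3],[-1.4,1.8,4.5,-0.175,0.3],[-2,2.6,0,-0.175,0.3],[-2.2,2.8,0,-0.175,0.3],[-2.2,2.8,0,-0.175,0.3],[-2.2,2.8,0,-0.175,0.3],[-2.2,2.8,0,-0.175,0.3],[-2,2.5,0,-0.171,0.3],[0,0,0,0,0.3]]'
python3 - <<'E'
from h import *
p=np.load("jig.npy"); im=read_camera("wrist"); c=get_calibration("wrist"); cv2.imwrite("pics/w4.png",cv2.resize(im[:,:,::-1],(800,600)))
for th in (1.8,1.85):
  x=110-200*np.cos(th)+2*np.sin(th); z=74+200*np.sin(th)+2*np.cos(th)
  print(th,jw(p,[x,30,z]),(proj(c,jw(p,[[x,-62,z],[x,62,z]]))/.64).round())
print(readout.read_state()["tool_pos"])
E
```

```text
t: 15.68
tool_pos: [0.4493, 0.0857, 0.5053]
orientation: [-3.027, -0.836, 0.003]
force: [1.1, 0.7, -0.7]
opening: 0.0652
gripper_force: 0.0
1.8 [[0.45541468 0.0752632  0.26831512]] [[431.  99.]
 [427. 399.]]
1.85 [[0.45045469 0.08354384 0.26570386]] [[406. 100.]
 [405. 396.]]
[0.44993172 0.08491154 0.50542025]
```

View pics/w4.png

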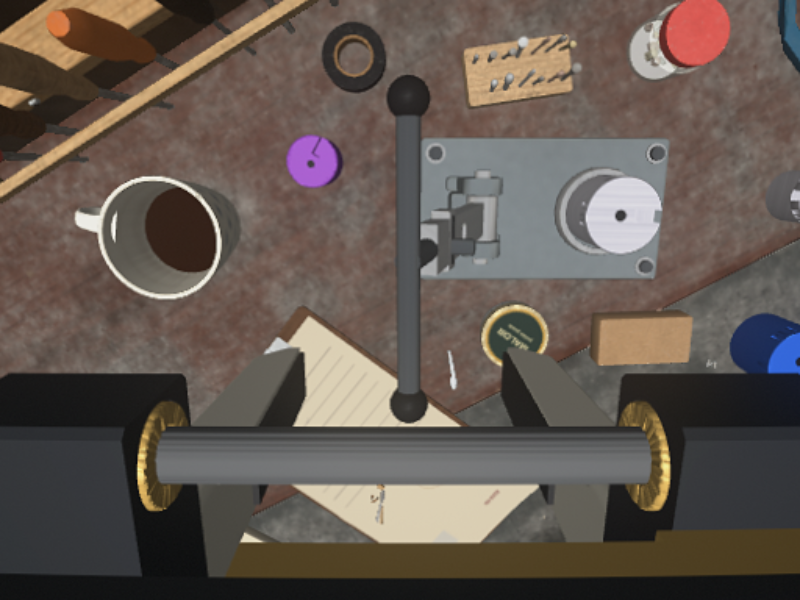

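The handle bar is centred between the fingers, with balls at (408,97) and (408,404), which matches a leaf angle of 1.85. The hub sits with its slot toward the right, at the handle end.

```bash
python3 -m handwheel '[[0.1,-0.2,-2.5,0,0.35],[0,0,-2.5,0,0.35],[0,0,-2.2,0,0.35],[0,0,0,0,1],[0,0,0,0,1],[0,0,0,0,1],[0,0,0,0,1],[0,0,0,0,1],[0,0,0,0,1],[0,0,0,0,1]]' 12
python3 - <<'E'
from h import *
p=np.load("jig.npy")
def tcp(th): 
    x=110-200*np.cos(th)+2*np.sin(th); z=74+200*np.sin(th)+2*np.cos(th); return jw(p,[[x,30,z]])[0]*100+[0,0,16.7]
t=np.r_[np.arange(1.85,.2,-.1),.2,.15,.12,.1,.085]; P=np.array([tcp(a) for a in t])
print(np.c_[t,P,np.r_[[[0,0,0]],np.diff(P.round(1),axis=0)]].round(2).tolist())
E
```

```text
t: 16.98
tool_pos: [0.4515, 0.0821, 0.435]
orientation: [-3.029, -0.833, -0.001]
force: [-0.4, 0.8, 2.8]
opening: 0.0094
gripper_force: 12.0
[[1.85, 45.05, 8.35, 43.27, 0.0, 0.0, 0.0], [1.75, 46.04, 6.69, 43.74, 1.0, -1.7, 0.4], [1.65, 47.06, 4.99, 44.02, 1.1, -1.7, 0.3], [1.55, 48.09, 3.28, 44.1, 1.0, -1.7, 0.1], [1.45, 49.11, 1.56, 43.98, 1.0, -1.7, -0.1], [1.35, 50.13, -0.13, 43.66, 1.0, -1.7, -0.3], [1.25, 51.12, -1.79, 43.14, 1.0, -1.7, -0.6], [1.15, 52.08, -3.39, 42.44, 1.0, -1.6, -0.7], [1.05, 53.0, -4.93, 41.55, 0.9, -1.5, -0.9], [0.95, 53.87, -6.38, 40.48, 0.9, -1.5, -1.0], [0.85, 54.68, -7.73, 39.26, 0.8, -1.3, -1.2], [0.75, 55.43, -8.98, 37.88, 0.7, -1.3, -1.4], [0.65, 56.1, -10.09, 36.36, 0.7, -1.1, -1.5], [0.55, 56.68, -11.08, 34.72, 0.6, -1.0, -1.7], [0.45, 57.19, -11.91, 32.98, 0.5, -0.8, -1.7], [0.35, 57.6, -12.6, 31.15, 0.4, -0.7, -1.9], [0.25, 57.91, -13.12, 29.24, 0.3, -0.5, -1.9], [0.2, 58.03, -13.32, 28.27, 0.1, -0.2, -0.9], [0.15, 58.12, -13.48, 27.29, 0.1, -0.2, -1.0], [0.12, 58.17, -13.55, 26.69, 0.1, -0.1, -0.6], [0.1, 58.19, -13.59, 26.3, 0.0, 0.0, -0.4], [0.08, 58.21, -13.62, 26.0, 0.0, 0.0, -0.3]]
```

```bash
python3 -m handwheel '[[0.9,-1.6,0.4,0,1],[1.1,-1.7,0.3,0,1],[1,-1.7,0.1,0,1],[1,-1.7,-0.1,0,1],[1,-1.7,-0.3,0,1],[1,-1.7,-0.6,0,1],[1,-1.6,-0.7,0,1],[0.9,-1.5,-0.9,0,1],[0.9,-1.5,-1,0,1],[0,0,0,0,1]]'
python3 -m handwheel '[[0.8,-1.3,-1.2,0,1],[0.7,-1.3,-1.4,0,1],[0.7,-1.1,-1.5,0,1],[0.6,-1,-1.7,0,1],[0.5,-0.8,-1.7,0,1],[0.4,-0.7,-1.9,0,1],[0.2,-0.3,-0.9,0,1],[0.1,-0.2,-1,0,1],[0,0,0,0,1]]'
```

```text
t: 18.23
tool_pos: [0.5399, -0.0663, 0.405]
orientation: [-3.029, -0.831, 0.003]
force: [-0.3, -1.0, -1.2]
opening: 0.0099
gripper_force: 12.0
t: 19.35
tool_pos: [0.5794, -0.132, 0.2931]
orientation: [-3.029, -0.833, 0.001]
force: [-2.9, 1.5, -2.8]
opening: 0.0096
gripper_force: 12.0
```

```bash
python3 -m handwheel '[[0.1,-0.2,-0.9,0,1],[0.1,-0.1,-0.8,0,1],[0.05,-0.1,-0.5,0,1],[0,-0.1,-0.3,0,1],[0,0,-0.2,0,1],[0,0,-0.1,0,1],[0,0,-0.1,0,1],[0,0,0,0,1],[0,0,0,0,1]]'
```

```text
t: 20.48
tool_pos: [0.5818, -0.1362, 0.2655]
orientation: [-3.028, -0.833, 0.001]
force: [-7.6, 6.2, 3.6]
opening: 0.0097
gripper_force: 12.0
```

```bash
python3 -m handwheel '[[0,0,-0.1,0,1],[0,0,-0.1,0,1],[0,0,0,0,1]]'; python3 -m handwheel '[[0,0,-0.1,0,1],[0,0,0,0,1]]'; python3 -m handwheel '[[0,0,-0.1,0,1],[0,0,0,0,1]]'
```

```text
t: 20.85
tool_pos: [0.5819, -0.1362, 0.2645]
orientation: [-3.028, -0.834, 0.0]
force: [-11.4, 7.4, 11.6]
opening: 0.0093
gripper_force: 12.0
t: 21.1
tool_pos: [0.582, -0.1361, 0.2641]
orientation: [-3.028, -0.834, -0.0]
force: [-12.4, 7.8, 14.6]
opening: 0.0093
gripper_force: 12.0
t: 21.35
tool_pos: [0.5822, -0.136, 0.2635]
orientation: [-3.028, -0.834, -0.002]
force: [-12.2, 8.3, 16.9]
opening: 0.0098
gripper_force: 12.0
```

```bash
python3 -m handwheel '[[0,0,0.2,0,1],[0,0,0.1,0,1],[0,0,0,0,1],[0,0,0,0,0.35],[0,0,0,0,0.35],[0,0,0,0,0.35],[0,0,0,0,0.35],[0,0,2.5,0,0.35],[0,0,4,0,0.3],[0,0,3,0,0.2]]'
python3 - <<'E'
from h import *
p=np.load("jig.npy"); im=read_camera("wrist"); c=get_calibration("wrist"); cv2.imwrite("pics/w5.png",cv2.resize(im[:,:,::-1],(800,600)))
for th in (0,.085,.12):
  x=110-200*np.cos(th)+2*np.sin(th); z=74+200*np.sin(th)+2*np.cos(th)
  print(th,(proj(c,jw(p,[[x,-62,z],[x,62,z]]))/.64).round())
E
```

```text
t: 22.6
tool_pos: [0.5822, -0.1372, 0.3605]
orientation: [3.028, 0.833, 0.002]
force: [0.1, -0.4, 0.3]
opening: 0.0707
gripper_force: 0.0
0 [[396. 117.]
 [397. 361.]]
0.085 [[394. 113.]
 [396. 373.]]
0.12 [[392. 111.]
 [394. 378.]]
```

View pics/w5.png

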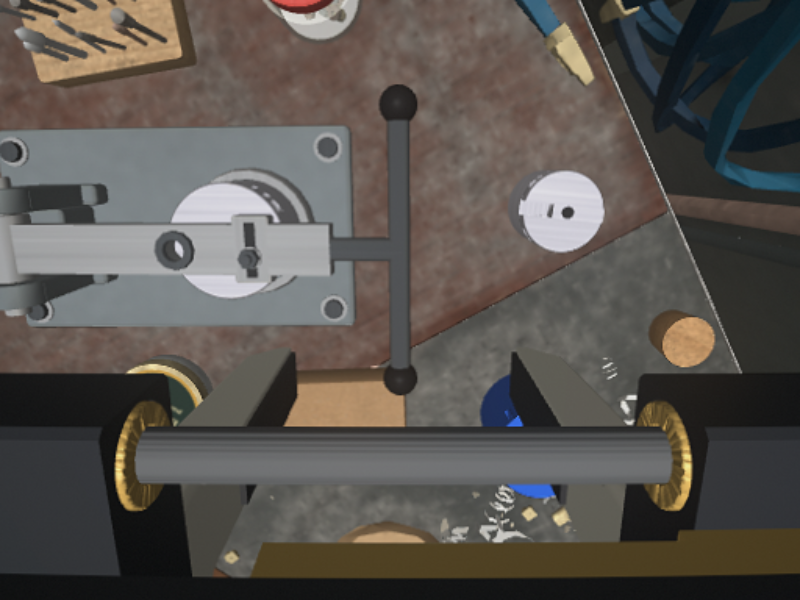

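The leaf is down with its balls at (398,103) and (400,378). Their spacing matches an angle of about 0.1, so the dog is standing on the hub's face. The clamp screw at (248,258) is below the middle line at 249, so I expect to turn the hub about -0.2 rad. Now I'll straddle the leaf and grip the hub.

```bash
python3 -m handwheel '[[-0.2,1,0,0.175,0.1],[-0.2,1,0,0.175,0.1],[-0.2,1,0,0.175,0.1],[-0.2,1,0,0.175,0.1],[-0.2,1,0,0.175,0.1],[-0.2,1,0,0.175,0.1],[-0.2,1,0,0.175,0.1],[-0.2,1,0,0.175,0.1],[-0.2,1,0,0.171,0.1],[-0.2,0.4,0,0,0.1]]'
python3 -m handwheel '[[0,0,-3,0,0.15],[0,0,-4,0,0.15],[0,0,-3,0,0.15],[0,0,0,0,0.15],[0,0,0,0,0.15]]'
python3 - <<'E'
from h import *
cv2.imwrite("pics/ref.png",read_camera("side")[:,:,::-1])
E
```

```text
t: 23.9
tool_pos: [0.5619, -0.0426, 0.3585]
orientation: [-1.553, -2.731, 0.0]
force: [-0.3, 0.8, 0.2]
opening: 0.0836
gripper_force: 0.0
t: 24.52
tool_pos: [0.5625, -0.0432, 0.2601]
orientation: [1.555, 2.728, 0.001]
force: [0.3, -0.8, 0.0]
opening: 0.0789
gripper_force: 0.0
```

```bash
cat > drop.py <<'E'
from h import *
r=cv2.imread("pics/ref.png"); im=read_camera("side")[:,:,::-1]
p=np.load("jig.npy"); c=get_calibration("side")
P=proj(c,jw(p,[[-89,-66,93],[-89,66,93]]))
for u,v in P.astype(int):
    t=r[v-9:v+10,u-9:u+10]; w=np.ascontiguousarray(im[v-30:v+40,u-25:u+26])
    m=cv2.minMaxLoc(cv2.matchTemplate(w,np.ascontiguousarray(t),cv2.TM_CCOEFF_NORMED))
    print((u,v),"shift",m[3][0]-16,m[3][1]-21,round(m[1],2))
s=readout.read_state(); print(s["force"].round(1),s["wrist_torque"].round(2),s["opening"])
A=[proj(c,jw(p,[[110-200*np.cos(a),-62,76+200*np.sin(a)]]))[0] for a in (.085,0)]; print("expected drop px",A[1]-A[0])
E
python3 -m handwheel '[[0,0,-2,0,0.15],[0,0,-1.3,0,0.15],[0,0,-0.5,0,0.15],[0,0,0,0,0.15],[0,0,0,0,0.6],[0,0,0,0,0.6],[0,0,0,0,0.6],[0,0,0,0,0.6]]' 12
python3 drop.py
```

```text
t: 25.58
tool_pos: [0.5617, -0.0434, 0.2212]
orientation: [-1.552, -2.731, 0.002]
force: [-5.6, -1.8, 4.1]
opening: 0.0598
gripper_force: 12.0
(np.int64(314), np.int64(180)) shift 0 0 1.0
(np.int64(286), np.int64(200)) shift 0 0 1.0
[-5.  -2.6  3.9] [-0.43  0.92  0.01] 0.05970953001615424
expected drop px [-0.29759819  7.1461686 ]
```

```bash
python3 -m handwheel '[[0,0,0,-0.04,0.6],[0,0,0,-0.04,0.6],[0,0,0,-0.04,0.6],[0,0,0,0,0.6]]'; python3 drop.py|head -3; python3 -m handwheel '[[0,0,0,-0.03,0.6],[0,0,0,0,0.6]]';python3 drop.py|head -3;  python3 -m handwheel '[[0,0,0,-0.03,0.6],[0,0,0,0,0.6]]';python3 drop.py|head -3
```

```text
t: 26.12
tool_pos: [0.5617, -0.0429, 0.2211]
orientation: [-1.713, -2.633, 0.001]
force: [-5.3, 1.8, 6.0]
opening: 0.0604
gripper_force: 12.0
(np.int64(314), np.int64(180)) shift 0 0 0.98
(np.int64(286), np.int64(200)) shift -1 0 0.85
[-4.9  1.8  5.4] [ 0.12  1.09 -0.15] 0.059845852448491485
t: 26.42
tool_pos: [0.5617, -0.0429, 0.2212]
orientation: [-1.752, -2.607, 0.001]
force: [-6.5, 1.2, 6.4]
opening: 0.0596
gripper_force: 12.0
(np.int64(314), np.int64(180)) shift 0 0 0.54
(np.int64(286), np.int64(200)) shift 1 8 0.57
[-5.2  0.4  5.8] [ 0.08  0.99 -0.25] 0.0598551494338036
t: 26.72
tool_pos: [0.5618, -0.043, 0.2212]
orientation: [-1.791, -2.581, 0.001]
force: [-4.6, 0.0, 5.2]
opening: 0.0597
gripper_force: 12.0
(np.int64(314), np.int64(180)) shift 0 0 0.54
(np.int64(286), np.int64(200)) shift 1 8 0.56
[-5.3  0.3  5.5] [-0.01  0.97 -0.17] 0.06015450141119109
```

```bash
python3 -m handwheel '[[0,0,0,0.02,0.6],[0,0,0,0,0.15],[0,0,0,0,0.15],[0,0,0,0,0.15],[0,0,0,0,0.15],[0,0,2,0,0.15],[0,0,4,0,0.15],[0,0,5,0,0.15],[0,0,5,0,0.15],[0,0,0,0,0.15]]'
python3 - <<'E'
from h import *
p=np.load("jig.npy"); c=get_calibration("side"); im=np.ascontiguousarray(read_camera("side")[:,:,::-1])[140:260,200:360]
for th in (0,.085):
  print(th,((proj(c,jw(p,[[110-200*np.cos(th),y,76+200*np.sin(th)] for y in(-64,64)]))-[200,140])*5).round())
cv2.imwrite("pics/s6.png",cv2.resize(im,None,fx=5,fy=5,interpolation=cv2.INTER_CUBIC))
E
python3 drop.py | head -2
```

```text
t: 28.02
tool_pos: [0.5634, -0.0432, 0.3883]
orientation: [1.76, 2.59, 0.007]
force: [-0.6, 0.1, 0.4]
opening: 0.0794
gripper_force: 0.0
0 [[569. 241.]
 [435. 341.]]
0.085 [[571. 205.]
 [436. 302.]]
(np.int64(314), np.int64(180)) shift 0 0 0.54
(np.int64(286), np.int64(200)) shift 1 8 0.57
```

View pics/s6.png

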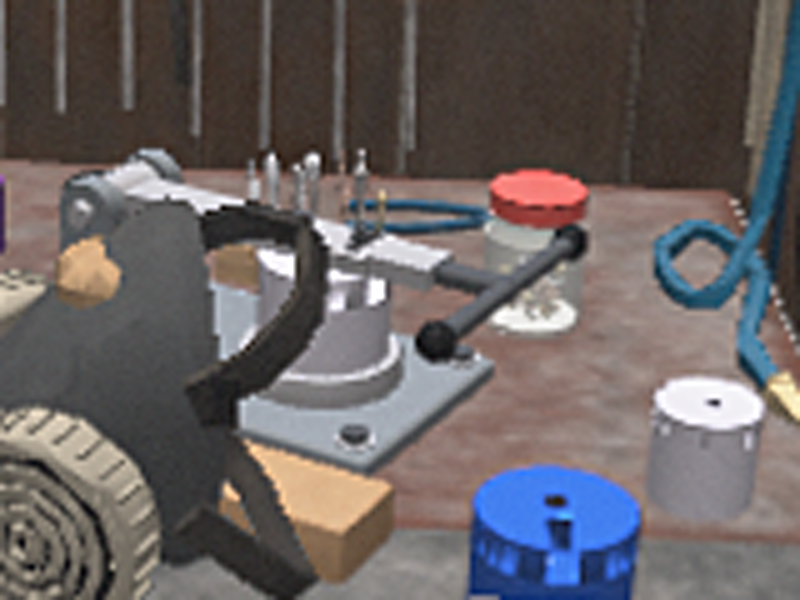

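The handle balls are at (570,241) and (437,340), right where a fully home leaf puts them. The dog is in the slot and the gripper is clear above.

```bash
python3 -c "
from plant import job
print(job.close_job())"
```

```text
the job is handed in; nothing more can be done
None
```

The leaf lies fully home with its dog in the hub's slot; the gripper is clear, I touched none of the other things on the bench, and the job is handed in at about 28 s.

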